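# Lean the long drying board against the tiled stand

## Task

Take the longest of the three boards out of the slotted rack and lean it against the tiled wall of the drying stand: its lower end set down in the trough close behind the wooden foot batten, so that it cannot slide out, and its back resting flat on the wall's top edge. Set it down rather than dropping it, let go of it, and leave the two short boards standing in the rack.

Things in the scene. Friction and masses are not known exactly. Their poses are not given: they have to be found in the camera images.
- long_board_mid (a point): centre of the long plywood board, 260 mm long, 60 wide, 12 thick, about 0.14 kg. It starts upright in one of three slots (70 mm apart) of a wooden rack, its lower end 10 mm above the bench; the slot cheeks reach 50 mm above the bench, with a short board 58 mm away beside it. Axes: z along the length (up at the start; lower end 130 mm along -z), x along the width, y through the thickness.
- stand: drying stand, fixed: base plate with its top at z = 10 mm, white tiled wall at y = 0 to 20, its top at z = 150, and wooden foot batten at y = -85 to -70, its top at z = 30; all 260 mm long. The 70 mm between batten and wall is the trough. Origin: at bench level under the wall's trough-side face, half-way along. Axes: x along the wall, y from trough into wall, z up. Board at the batten leans 22 degrees.
- short_board_a_mid (a point): centre of a short plywood board, 140 mm long, 60 mm wide, 12 mm thick, upright in another slot of the same rack, to stay there. Axes as for the long board.
- short_board_b_mid (a point): centre of the other short plywood board, the same size, upright in the remaining slot, to stay there. Axes as for the long board.
Things that resemble listed ones, but are neither listed nor needed, are in the scene too. Leave any purple or red look-alike of the part that bears long_board_mid alone.

How it is judged:
On the way:
1. the long board is set down on its lower end in the trough while still held (x of long_board_mid in the frame of stand between -0.11 and 0.11 m and y of long_board_mid in the frame of stand between -0.075 and 0.01 m and z of long_board_mid in the frame of stand between 0.1 and 0.15 m and angle between long_board_mid's own z axis and vertical below 0.6 rad and contact force between long_board and the fingers above 0.5 N), for 0.1 s.
At the end, for the whole second after the job is handed in: The long board is at rest, lower end in the trough within about 20 mm of the batten, top leaning on the tiled wall: 13 to 28 degrees off upright, square to the wall within 11 degrees, within 110 mm of the wall's middle. Each short board's centre is within 30 mm of its start (x of long_board_mid in the frame of stand between -0.11 and 0.11 m and y of long_board_mid in the frame of stand between -0.035 and 0.01 m and z of long_board_mid in the frame of stand between 0.115 and 0.145 m and angle between long_board_mid's own z axis and vertical between 0.22 and 0.49 rad and angle between the x axis of long_board_mid and the x axis of stand, either way round below 0.2 rad and linear speed of long_board below 0.02 m/s and distance of each of short_board_a_mid, short_board_b_mid from where it was at the start of the episode below 0.03 m); the robot touches nothing.
It also fails if it takes over 35 s, if anything falls off the work surface, if the arm or the gripper's body presses on something with over 40 N, if the wrist force passes 120 N, or if a joint passes its speed limit or range.

## Robot

A 6-joint arm with a two-finger parallel gripper is mounted at the origin on the work surface. World frame = base frame: x ahead of the robot, y to its left, z up, the work surface at z = 0. Lengths are in m, angles in rad, forces in N, time in s.
With the tool pointing down it reaches from about 0.375 to 0.9 m from the base axis. Payload 3.1 kg.
Tool frame: the origin (TCP) lies on the centre line of the jaws, within the pads' length; the fingertips stand 17 mm ahead of it and the grasp point (between the pads) lies 2 mm behind it; y points along the fingers, z is the direction in which the jaws open and shut, and the axes are right-handed (so a half turn about y gives the same grasp; the last joint's range is limited). The gripper opens to 85 mm and grips with 20 to 120 N. Pads are 22 mm wide; open, the fingers measure 114 mm over their backs; the gripper's body (76 mm by 85 mm) begins 54 mm behind the grasp point. The pads swing forward as they close: fully open they stand 13 mm farther back than shut.
Start: joints at [-1.325, 0.527, 1.433, -0, 1.181, -0.178], TCP at [0.258, -0.569, 0.248] pointing down, gripper open.
Joint ranges: [-3.08, 3.08], [-0.75, 2.2], [0.22, 2.44], [-1.43, 4.57], [0, 2.65], [-2.85, 2.85]. Speed limits (rad/s): [2.79, 2.79, 3.14, 3.14, 3.14, 3.14].

## Interface

Orientations are given as a unit quaternion [x, y, z, w].
In Python, from station import manip gives the robot as it stands.
- The arm moves only by the shell command python3 -m handwheel 'ROWS' [FORCE]. ROWS is JSON, one flat list of numbers, 7 for each row, row after row: the shift along the tool's x, y, z in cm, then the turn, a rotation vector about the tool's x, y, z in rad, then the finger opening in cm, from 0 to 8.54. A call has 1 to 10 rows; each row is the pose to reach, as a shift and turn from the pose commanded when the call began, along the tool's axes at that moment; what a row does not reach only later rows make up. A row lasts 1/12 s, in which the tool goes at most 41.7 mm and 7.16 degrees, less where a joint would pass 70% of its speed; a pose out of reach is approached as far as the arm can. A call with a gripper value outside its range is refused whole. The fingers move at their own pace and stop on an object; FORCE is the grip in N (left out, the last holds). Time passes only in rows, so rows that repeat a pose let the fingers close. It gives the time, the measured TCP pose, the force and the opening at its end, in the units of the state.
- manip.sense(): the state, without advancing time (a new reading comes with each control period).
- manip.snapshot(name): name is "scene" or "top" or "wrist"; returns a dict with "frame" (480x640x3 uint8, red, green, blue), "depth" (480x640 float32, m along the optical axis (not along the pixel's ray), 0 where there is no reading), "camera_matrix" (3x3 intrinsics, pixels), "rvec" (rotation vector, rad) and "tvec" (3), from world to camera coordinates, as OpenCV has them. Camera axes: x right, y down, z forward; pixel columns grow to the right and rows downward; lengths in m; the calibration is good to about 2 mm. A picture is of the moment at which its call begins.
- manip.sign_off(): hands the job in, once; it reports no verdict.
The state is a dict: "t": time; "q": joint angles; "qd": joint speeds; "tau": joint torques, N m; "tcp_pos": TCP position; "tool_rot": TCP orientation; "force": force on the tool from outside, world axes, zero at the start; "ft_torque": the same for the moment, N m; "finger_gap": opening from 0.0 (shut) to 1.0 (fully open).
Only numpy, scipy, OpenCV 4.12 (cv2) and the standard library are available. Lean on these libraries where they do the work, as an engineer would, in place of code of your own. Each camera call takes 0.05 s, during which the arm holds its last target.

## Working session

There is one attempt and no reset: what is moved stays moved. The work goes in short steps, Python scripts to look and compute and a shell command to move; the robot and the scene stay as the last step left them, time stands still between calls to the robot, and variables do not carry over. Pictures are saved under pics/ and viewed, and the job is handed in when it is done.

```bash
ls; mkdir -p pics
cat > h.py <<'E'
import numpy as np,cv2
from station import manip
def snap(n,tag):
    s=manip.snapshot(n); cv2.imwrite(f'pics/{tag}.png',s['frame'][:,:,::-1]); np.savez(f'{tag}.npz',**{k:np.asarray(v) for k,v in s.items()}); return s
def cloud(s):
    K=np.array(s['camera_matrix']);R=cv2.Rodrigues(np.array(s['rvec'],float))[0];t=np.array(s['tvec']).ravel()
    d=s['depth'];v,u=np.mgrid[:480,:640]
    p=np.stack([(u-K[0,2])/K[0,0]*d,(v-K[1,2])/K[1,1]*d,d],-1)
    return (p-t)@R
E
python3 - <<'E'
from h import *
st=manip.sense(); print({k:np.round(v,3).tolist() for k,v in st.items()})
for n in('scene','top','wrist'):
    s=snap(n,n+'0'); print(n,np.round(s['tvec'],3).ravel(),np.round(s['rvec'],3).ravel(),s['camera_matrix'][0][0])
E
```

```text
pics
{'t': 0.0, 'q': [-1.325, 0.528, 1.434, 0.0, 1.181, -0.179], 'qd': [0.0, 0.001, 0.0, 0.0, -0.001, 0.001], 'tau': [-0.001, -44.236, -17.802, -0.0, 0.008, -0.0], 'tcp_pos': [0.257, -0.569, 0.247], 'tool_rot': [-0.149, 0.692, -0.69, 0.149], 'force': [-0.799, -0.053, -1.155], 'ft_torque': [-0.013, -0.018, 0.027], 'finger_gap': 0.998}
scene [ 0.35  -0.138  1.513] [ 0.81   2.461 -1.202] 619.1453220338358
top [0.06  0.515 0.892] [ 2.221 -2.187  0.091] 443.02737504439307
wrist [-0.623 -0.035  0.378] [-2.431  1.569  0.228] 422.58355765526636
```

View pics/scene0.png

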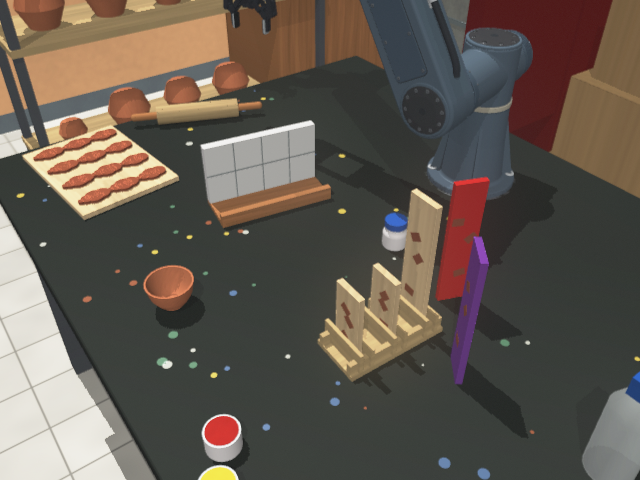

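View pics/top0.png

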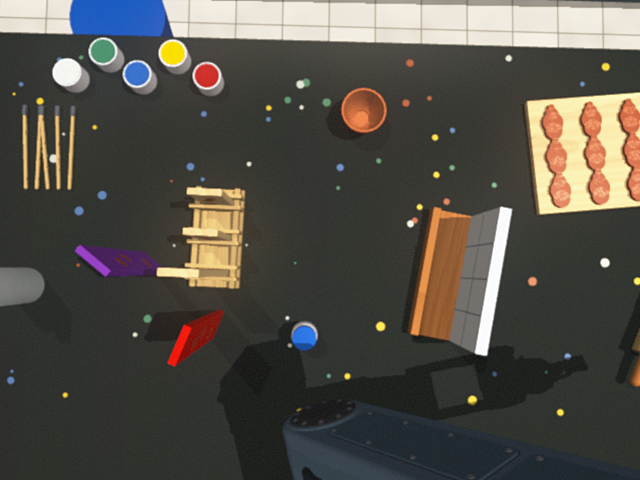

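View pics/wrist0.png

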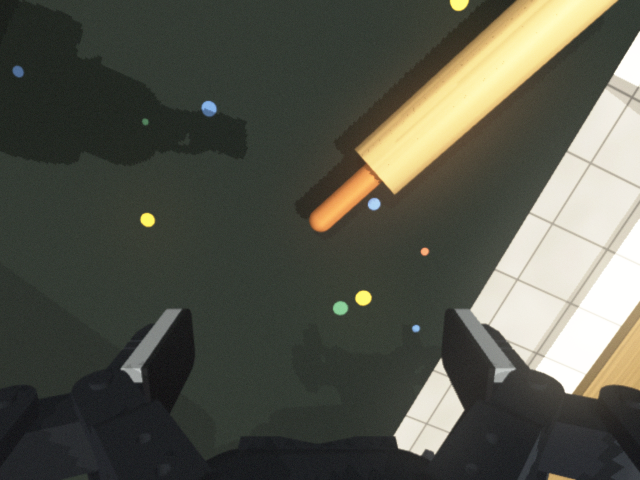

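Candidates in the scene view: the natural plywood boards at (420,245), tall, (385,297) and (350,315), both short, plus the red look-alike (463,240) and the purple look-alike (470,310). By the description, the target is the tall plywood one at (420,245), which is top view (178,272). Next I'll crop and measure it.

Run:
```python
from h import *
s=dict(np.load('top0.npz'));P=cloud(s)
im=s['frame']
for u,v in [(165,272),(178,272),(195,272),(200,232),(205,192),(215,250),(320,150),(178,350),(95,262),(500,280),(430,270),(460,280)]: print((u,v),np.round(P[v,u],3))
def rect(m,name):
    m=m.astype(np.uint8); n,l,st,c=cv2.connectedComponentsWithStats(m)
    for i in range(1,n):
        if st[i,4]>60:
            q=P[l==i]; r=cv2.minAreaRect((q[:,:2]*1000).astype(np.float32)); b=cv2.boxPoints(r)
            print(name,st[i],'c',np.round(r[0],1),'size',np.round(r[1],1),'ang',round(r[2],2),'zmed',round(float(np.median(q[:,2])),4))
Z=P[...,2];X=P[...,0];Y=P[...,1]
g=lambda a,b:(Z>a)&(Z<b)&(X>.2)
hsv=cv2.cvtColor(im,cv2.COLOR_RGB2HSV)
v,u=np.mgrid[:480,:640]
ply=(hsv[...,0]>12)&(hsv[...,0]<35)&(u<260)&(u>120)&(v>170)&(v<300)
rect(g(.255,.29)&(u<260),'long');rect(g(.14,.16)&ply,'short')
rect(g(.14,.16)&(u>400)&(u<520)&(v>200)&(v<360),'wall')
rect(g(.024,.038)&(u>400)&(u<520)&(v>200)&(v<360),'batten')
a=dict(np.load('scene0.npz'))['frame'][160:400,300:540,::-1]; b=im[170:310,130:270,::-1]
cv2.imwrite('pics/c1.png',np.hstack([cv2.resize(a,(400,400)),cv2.resize(b,(400,400))]))
```

```text
(165, 272) [0.456 0.295 0.271]
(178, 272) [0.456 0.276 0.271]
(195, 272) [0.457 0.252 0.27 ]
(200, 232) [0.525 0.275 0.15 ]
(205, 192) [0.594 0.268 0.152]
(215, 250) [0.5   0.277 0.011]
(320, 150) [ 0.715  0.066 -0.001]
(178, 350) [0.343 0.276 0.26 ]
(95, 262) [0.469 0.401 0.26 ]
(500, 280) [ 0.447 -0.315 -0.002]
(430, 270) [ 0.466 -0.165  0.008]
(460, 280) [ 0.446 -0.225  0.015]
long [ 75 245  37  32 378] c [471.4 404.4] size [60.1 12.8] ang 51.83 zmed 0.2602
long [157 268  44  10 363] c [456.1 277.3] size [60.6 12. ] ang 88.34 zmed 0.2703
long [168 325  24  41 370] c [350.2 274.5] size [12.6 60.2] ang 68.2 zmed 0.2602
short [187 187  36  10 272] c [596.  270.5] size [59.5 12.6] ang 88.32 zmed 0.1504
short [183 228  36   9 258] c [525.7 275.6] size [59.4 12.2] ang 87.87 zmed 0.1504
wall [ 473  207   39  148 2034] c [ 449.5 -234.9] size [ 23.1 260.5] ang 79.52 zmed 0.1502
batten [ 410  207   31  128 1063] c [ 465.1 -149.5] size [ 16.9 259.5] ang 79.65 zmed 0.0304
batten [451 215  25 127 317] c [ 451.  -225.6] size [  3.1 259.1] ang 79.5 zmed 0.0314
```

View pics/c1.png

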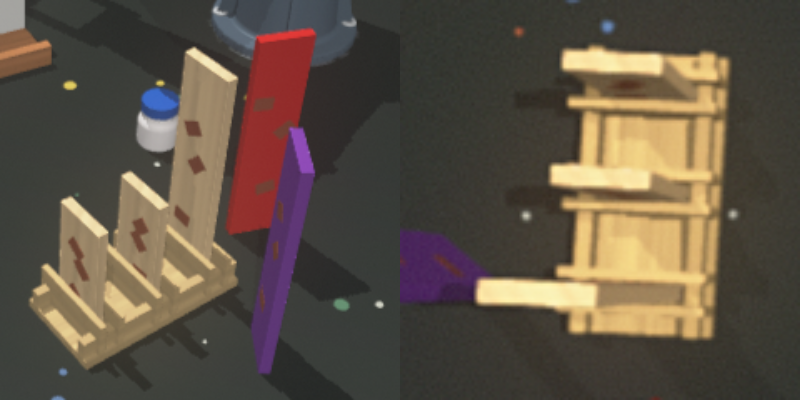

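The crop confirms the tall plywood board in the end slot: top (0.456, 0.277, 0.270), upright, with its thickness nearly along world x. Next I'll work out the move targets.

```bash
cat >> h.py <<'E'
from scipy.spatial.transform import Rotation as Ro
def Rt(jaw,app):
    y=np.array(app,float);y/=np.linalg.norm(y);z=np.array(jaw,float);z-=y*(z@y);z/=np.linalg.norm(z);return np.stack([np.cross(y,z),y,z],1)
def go(pos,R):
    s=manip.sense();R0=Ro.from_quat(s['tool_rot']).as_matrix()
    d=R0.T@(np.array(pos)-s['tcp_pos'])*100;r=Ro.from_matrix(R0.T@R).as_rotvec()
    print('cm',np.round(d,2),'rot',np.round(r,3),'rows',round(max(np.linalg.norm(d)/4.17,np.linalg.norm(r)/.125),1))
def stt():
    s=manip.sense();print({k:np.round(s[k],3).tolist() for k in('t','q','tcp_pos','force','finger_gap')});print(np.round(Ro.from_quat(s['tool_rot']).as_matrix(),3).tolist())
# stand frame
Sy=np.array([-.182,-.983,0]);Sy/=np.linalg.norm(Sy);Sx=np.cross(Sy,[0,0,1]);S0=np.array([.4513,-.2251,0])
def sw(x,y,z): return S0+Sx*x+Sy*y+np.array([0,0,z])
E
python3 - <<'E'
from h import *
stt(); jaw=np.array([.9996,-.029,0])
for sg in(1,-1):
  go([.50,-.15,.38],Rt(sg*jaw,[0,0,-1])); 
  go([.456,.277,.242],Rt(sg*jaw,[0,0,-1]))
E
```

```text
{'t': 0.15, 'q': [-1.325, 0.528, 1.434, -0.0, 1.181, -0.178], 'tcp_pos': [0.257, -0.569, 0.248], 'force': [0.472, 0.112, -0.661], 'finger_gap': 0.999}
[[-0.911, -0.0, 0.412], [-0.412, 0.002, -0.911], [-0.0, -1.0, -0.002]]
cm [-39.37 -13.19 -28.2 ] rot [ 1.000e-03 -1.117e+00 -1.000e-03] rows 12.0
cm [-52.95   0.69 -68.89] rot [ 1.000e-03 -1.117e+00 -1.000e-03] rows 20.8
cm [-39.37 -13.19 -28.2 ] rot [1.000e-03 2.025e+00 2.000e-03] rows 16.2
cm [-52.95   0.69 -68.89] rot [1.000e-03 2.025e+00 2.000e-03] rows 20.8
```

```bash
python3 -m handwheel '[-39.4,-13.2,-28.2,0,-1.117,0,8.5, -39.4,-13.2,-28.2,0,-1.117,0,8.5, -39.4,-13.2,-28.2,0,-1.117,0,8.5, -39.4,-13.2,-28.2,0,-1.117,0,8.5, -39.4,-13.2,-28.2,0,-1.117,0,8.5, -39.4,-13.2,-28.2,0,-1.117,0,8.5, -39.4,-13.2,-28.2,0,-1.117,0,8.5, -39.4,-13.2,-28.2,0,-1.117,0,8.5, -39.4,-13.2,-28.2,0,-1.117,0,8.5, -39.4,-13.2,-28.2,0,-1.117,0,8.5]' 30
python3 - <<'E'
from h import *
stt();jaw=[.9996,-.029,0]
go([.50,-.15,.38],Rt(jaw,[0,0,-1])); go([.456,.277,.38],Rt(jaw,[0,0,-1]))
E
```

```text
t: 0.98
tcp_pos: [0.4594, -0.2195, 0.3583]
tool_rot: [-0.494, 0.506, -0.506, 0.494]
force: [0.1, 0.1, 0.9]
finger_gap: 0.994
{'t': 0.983, 'q': [-0.665, 0.249, 1.568, 0.0, 1.325, -0.64], 'tcp_pos': [0.459, -0.219, 0.358], 'force': [0.07, 0.143, 0.904], 'finger_gap': 0.994}
[[-0.025, -0.0, 1.0], [-1.0, 0.0, -0.025], [-0.0, -1.0, -0.0]]
cm [-7.05 -2.17  3.88] rot [ 0.     0.004 -0.   ] rows 2.0
cm [-49.62  -2.16  -1.59] rot [ 0.     0.004 -0.   ] rows 11.9
```

```bash
python3 -m handwheel '[-16,-2.2,2,0,0,0,8.5, -49.6,-2.2,-1.6,0,0,0,8.5, -49.6,-2.2,-1.6,0,0,0,8.5, -49.6,-2.2,-1.6,0,0,0,8.5, -49.6,-2.2,-1.6,0,0,0,8.5, -49.6,-2.2,-1.6,0,0,0,8.5, -49.6,-2.2,-1.6,0,0,0,8.5, -49.6,-2.2,-1.6,0,0,0,8.5, -49.6,-2.2,-1.6,0,0,0,8.5, -49.6,-2.2,-1.6,0,0,0,8.5]'; python3 -m handwheel '[-8,0,0,0,0,0,8.5, -8,0,0,0,0,0,8.5, -8,0,0,0,0,0,8.5]';  python3 - <<'E'
from h import *
stt();jaw=[.9996,-.029,0]
go([.456,.277,.38],Rt(jaw,[0,0,-1]))
E
```

```text
t: 1.82
tcp_pos: [0.4581, 0.196, 0.3769]
tool_rot: [0.493, -0.507, 0.507, -0.493]
force: [0.5, -0.0, 0.3]
finger_gap: 0.996
t: 2.07
tcp_pos: [0.4604, 0.2801, 0.3766]
tool_rot: [-0.493, 0.506, -0.505, 0.495]
force: [0.2, -1.0, 0.4]
finger_gap: 0.996
{'t': 2.067, 'q': [0.337, 0.279, 1.473, 0.004, 1.387, 0.359], 'tcp_pos': [0.46, 0.28, 0.377], 'force': [0.164, -0.993, 0.381], 'finger_gap': 0.996}
[[-0.022, 0.0, 1.0], [-1.0, 0.004, -0.022], [-0.004, -1.0, 0.0]]
cm [ 0.32 -0.34 -0.44] rot [-0.     0.007 -0.004] rows 0.2
```

```bash
python3 -m handwheel '[0.3,-0.3,-0.4,0,0.007,0,8.5, 0.3,-0.3,-0.4,0,0.007,0,8.5]';  python3 - <<'E'
from h import *
stt();jaw=[.9996,-.029,0]
s=snap('wrist','wrist1');P=cloud(s);m=(P[...,2]>.255)&(P[...,2]<.285)
m=m.astype(np.uint8);n,l,st,c=cv2.connectedComponentsWithStats(m)
for i in range(1,n):
    if st[i,4]>200:
        q=P[l==i];r=cv2.minAreaRect((q[:,:2]*1000).astype(np.float32));print(st[i],np.round(r[0],1),np.round(r[1],1),round(r[2],1),np.median(q[:,2]))
stt();go([.456,.277,.242],Rt(jaw,[0,0,-1]))
E
```

```text
t: 2.23
tcp_pos: [0.4561, 0.2705, 0.3799]
tool_rot: [0.492, -0.509, 0.509, -0.49]
force: [0.2, -0.0, 0.2]
finger_gap: 1.001
{'t': 2.233, 'q': [0.325, 0.265, 1.485, -0.001, 1.393, 0.361], 'tcp_pos': [0.456, 0.271, 0.38], 'force': [0.238, -0.039, 0.198], 'finger_gap': 1.001}
[[-0.036, -0.001, 0.999], [-0.999, -0.001, -0.036], [0.001, -1.0, -0.001]]
[ 291    0   47   43 1061] [458.1 392.6] [25.9 12.1] 51.2 0.2585360769193904
[ 302  174   21  104 2108] [453.  278.4] [60.4 11.7] 88.0 0.26850945097267953
[  88  210  102   50 2040] [347.3 275.7] [12.9 60. ] 68.3 0.25834068782669967
{'t': 2.283, 'q': [0.324, 0.265, 1.485, -0.001, 1.392, 0.36], 'tcp_pos': [0.457, 0.27, 0.38], 'force': [-0.548, 0.637, 0.462], 'finger_gap': 0.993}
[[-0.037, -0.0, 0.999], [-0.999, -0.001, -0.037], [0.001, -1.0, -0.0]]
cm [-0.71 13.8  -0.07] rot [ 0.    -0.008  0.001] rows 3.3
```

View pics/wrist1.png

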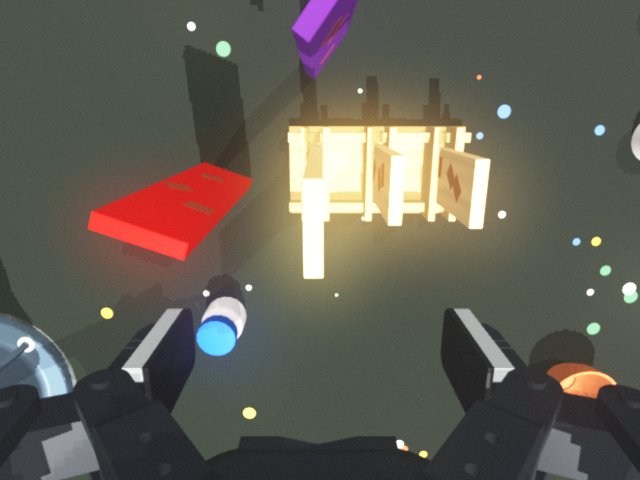

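The wrist view shows the long board's top edge at (313,225), midway between the jaws. Its measured x is 453–456 mm. The red board (170,215) and the purple one (325,30) are clear of the jaws. Descending.

```bash
python3 -m handwheel '[-0.7,3,-0.2,0,0,0,8.5, -0.7,6,-0.2,0,0,0,8.5, -0.7,9,-0.2,0,0,0,8.5, -0.7,12,-0.2,0,0,0,8.5, -0.7,13.8,-0.2,0,0,0,8.5, -0.7,13.8,-0.2,0,0,0,8.5, -0.7,13.8,-0.2,0,0,0,8.5]';  python3 - <<'E'
from h import *
stt()
s=snap('wrist','wrist2')
E
```

```text
t: 2.87
tcp_pos: [0.4554, 0.2766, 0.2417]
tool_rot: [-0.491, 0.51, -0.509, 0.49]
force: [0.7, -0.3, 0.6]
finger_gap: 0.999
{'t': 2.867, 'q': [0.336, 0.413, 1.67, -0.0, 1.061, 0.375], 'tcp_pos': [0.455, 0.277, 0.242], 'force': [0.712, -0.331, 0.582], 'finger_gap': 0.999}
[[-0.038, -0.002, 0.999], [-0.999, -0.001, -0.038], [0.001, -1.0, -0.002]]
```

View pics/wrist2.png

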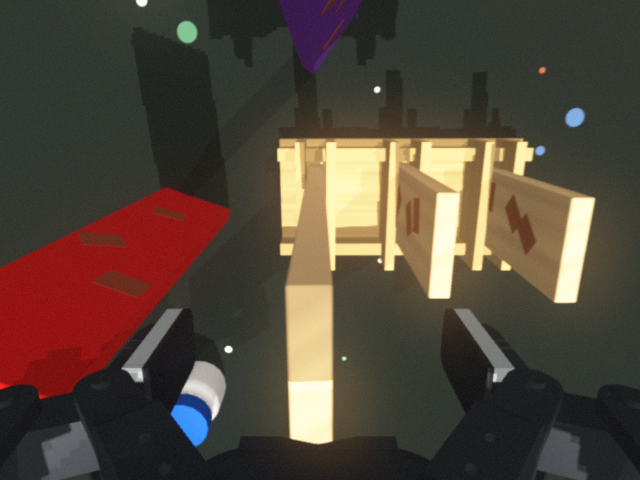

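The board top, at (310,410), lies between the pads. Closing.

```bash
python3 -m handwheel '[0,0,0,0,0,0,4, 0,0,0,0,0,0,2, 0,0,0,0,0,0,0.5, 0,0,0,0,0,0,0.5, 0,0,0,0,0,0,0.5, 0,0,0,0,0,0,0.5, 0,0,0,0,0,0,0.5, 0,0,0,0,0,0,0.5]' 50;  python3 - <<'E'
from h import *
stt()
E
```

```text
t: 3.58
tcp_pos: [0.4553, 0.2783, 0.2423]
tool_rot: [-0.491, 0.509, -0.509, 0.491]
force: [-1.8, 0.1, 3.3]
finger_gap: 0.134
{'t': 3.583, 'q': [0.339, 0.413, 1.668, 0.0, 1.06, 0.375], 'tcp_pos': [0.455, 0.278, 0.242], 'force': [-1.771, 0.074, 3.282], 'finger_gap': 0.134}
[[-0.036, 0.0, 0.999], [-0.999, 0.0, -0.036], [-0.0, -1.0, 0.0]]
```

Gripped: 0.134 × 85 ≈ 11.4 mm. Now lifting straight up.

```bash
python3 -m handwheel '[0,-1.5,0,0,0,0,0.5, 0,-4,0,0,0,0,0.5, 0,-7,0,0,0,0,0.5, 0,-10,0,0,0,0,0.5, 0,-13,0,0,0,0,0.5, 0,-15,0,0,0,0,0.5, 0,-16,0,0,0,0,0.5, 0,-16,0,0,0,0,0.5, 0,-16,0,0,0,0,0.5]';  python3 - <<'E'
from h import *
stt()
s=snap('scene','scene1')
J=Sy
go(sw(0,-.08,.40),Rt(J,[0,0,-1])); go(sw(0,-.08,.40),Rt(-J,[0,0,-1]))
E
```

```text
t: 4.33
tcp_pos: [0.4549, 0.278, 0.401]
tool_rot: [-0.491, 0.509, -0.509, 0.49]
force: [-0.2, -0.5, -1.9]
finger_gap: 0.135
{'t': 4.333, 'q': [0.339, 0.254, 1.444, -0.0, 1.445, 0.375], 'tcp_pos': [0.455, 0.278, 0.401], 'force': [-0.168, -0.536, -1.867], 'finger_gap': 0.135}
[[-0.036, -0.001, 0.999], [-0.999, -0.001, -0.036], [0.001, -1.0, -0.001]]
cm [42.36  0.05  2.67] rot [1.000e-03 1.718e+00 4.000e-03] rows 13.7
cm [42.36  0.05  2.67] rot [ 4.000e-03 -1.424e+00 -1.000e-03] rows 11.4
```

View pics/scene1.png

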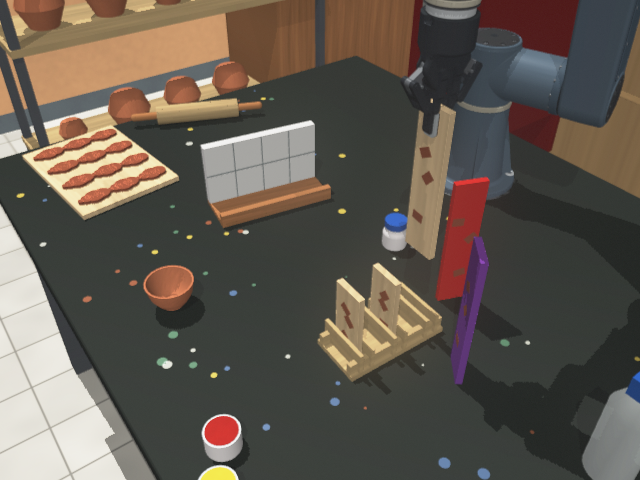

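The scene view shows the board lifted clear and upright at (432,185). Both short boards are still in the rack at (350,315) and (385,297). Carrying it over the trough.

```bash
python3 -m handwheel '[3,0,0.2,0,0.06,0,0.5, 42.4,0,2.7,0,1.718,0,0.5, 42.4,0,2.7,0,1.718,0,0.5, 42.4,0,2.7,0,1.718,0,0.5, 42.4,0,2.7,0,1.718,0,0.5, 42.4,0,2.7,0,1.718,0,0.5, 42.4,0,2.7,0,1.718,0,0.5, 42.4,0,2.7,0,1.718,0,0.5, 42.4,0,2.7,0,1.718,0,0.5, 42.4,0,2.7,0,1.718,0,0.5]'
python3 - <<'E'
from h import *
stt()
go(sw(0,-.08,.40),Rt(Sy,[0,0,-1]))
E
```

```text
t: 5.22
tcp_pos: [0.4652, -0.1283, 0.3997]
tool_rot: [-0.122, 0.698, -0.696, 0.12]
force: [1.4, 0.2, -1.3]
finger_gap: 0.133
{'t': 5.217, 'q': [-0.501, 0.174, 1.554, 0.0, 1.418, 0.726], 'tcp_pos': [0.465, -0.128, 0.4], 'force': [1.421, 0.239, -1.339], 'finger_gap': 0.133}
[[-0.942, -0.004, 0.337], [-0.337, 0.002, -0.942], [0.003, -1.0, -0.003]]
cm [ 0.55 -0.03  1.73] rot [0.003 0.526 0.004] rows 4.2
```

```bash
python3 -m handwheel '[0.5,0,1.7,0,0.526,0,0.5, 0.5,0,1.7,0,0.526,0,0.5, 0.5,0,1.7,0,0.526,0,0.5, 0.5,0,1.7,0,0.526,0,0.5, 0.5,0,1.7,0,0.526,0,0.5, 0.5,0,1.7,0,0.526,0,0.5, 0.5,0,1.7,0,0.526,0,0.5, 0.5,0,1.7,0,0.526,0,0.5]'
python3 - <<'E'
from h import *
stt()
s=snap('top','top1');snap('scene','scene2');snap('wrist','wrist3')
E
```

```text
t: 5.88
tcp_pos: [0.4672, -0.1442, 0.4007]
tool_rot: [0.061, 0.705, -0.704, -0.063]
force: [-0.1, -0.1, -0.8]
finger_gap: 0.138
{'t': 5.883, 'q': [-0.528, 0.183, 1.54, -0.0, 1.422, 1.218], 'tcp_pos': [0.467, -0.144, 0.401], 'force': [-0.11, -0.107, -0.777], 'finger_gap': 0.138}
[[-0.985, -0.002, -0.174], [0.174, 0.001, -0.985], [0.002, -1.0, -0.001]]
```

View pics/wrist3.png

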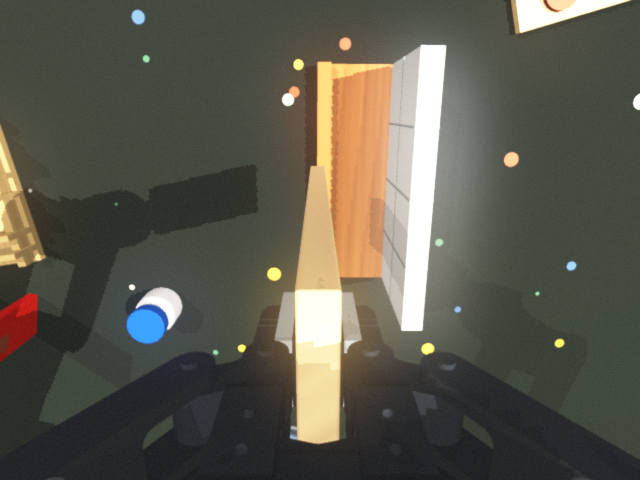

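View pics/scene2.png

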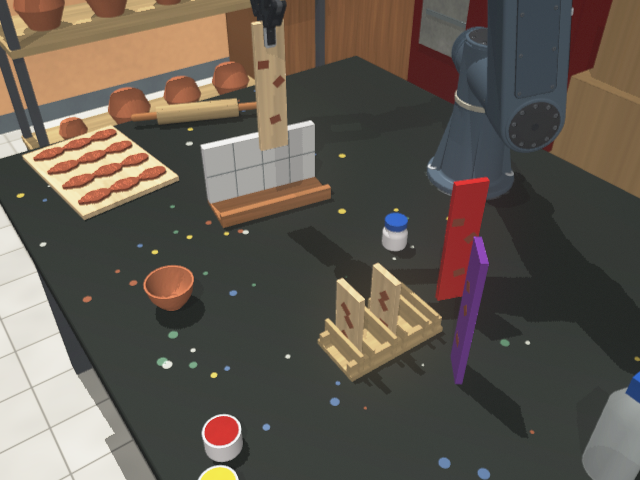

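View pics/top1.png

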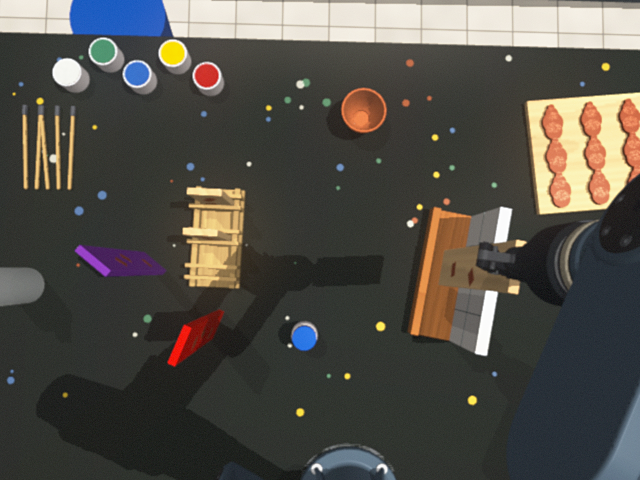

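All three views agree. The board is upright, square to the wall and over the trough: wrist view shows its lower end at (317,170) and the wall at (415,190). Next I'll tilt it towards the wall while still high.

Run:
```python
from h import *
th=np.radians(20.5);a=np.sin(th)*Sy+np.array([0,0,np.cos(th)])
go(sw(0,.0206,.31),Rt(Sy,-a))
```

```text
cm [ 0.19  9.16 10.3 ] rot [-0.358  0.007  0.002] rows 3.3
```

```bash
python3 -m handwheel '[0,1,2,-0.08,0,0,0.5, 0.1,3,4,-0.16,0,0,0.5, 0.1,5,6.5,-0.24,0,0,0.5, 0.2,7,8.5,-0.3,0.007,0,0.5, 0.2,9,10.3,-0.358,0.007,0,0.5, 0.2,9.2,10.3,-0.358,0.007,0,0.5, 0.2,9.2,10.3,-0.358,0.007,0,0.5, 0.2,9.2,10.3,-0.358,0.007,0,0.5]'
python3 - <<'E'
from h import *
stt()
th=np.radians(20.5);a=np.sin(th)*Sy+np.array([0,0,np.cos(th)])
go(sw(0,.0206,.31),Rt(Sy,-a))
s=snap('scene','scene3');P=cloud(s)
Q=P-S0;Y=Q@Sy;X=Q@Sx;Z=P[...,2]
m=(abs(X)<.024)&(Z>.11)&(Z<.28)&(Y>-.08)&(Y<.05)
hsv=cv2.cvtColor(s['frame'],cv2.COLOR_RGB2HSV); m&=(hsv[...,1]>50)
print(m.sum());A=np.stack([Y[m],Z[m]],1);
z=A[:,1];c=np.polyfit(z,A[:,0],1);r=A[:,0]-np.polyval(c,z);k=abs(r)<.004;c=np.polyfit(z[k],A[k,0],1)
print('tilt',np.degrees(np.arctan(c[0])),'front y at z=.2',np.polyval(c,.2))
m2=(abs(X)<.06)&(Z>.06)&(Z<.28)&(abs(Y-np.polyval(c,Z))<.006)&(hsv[...,1]>50)
print('X',np.percentile(X[m2],[1,99]),'Zmin',np.percentile(Z[m2],[0.2,1]))
th=np.arctan(c[0]);zt=np.percentile(Z[m2],[.5])[0]
for nm,yy,zz in(('batten',0,0),):
  b=(abs(X)<.12)&(Z>.026)&(Z<.034)&(Y<-.06)&(Y>-.1);print('batten top Y',np.percentile(Y[b],[2,98]))
  b=(abs(X)<.12)&(Z>.148)&(Z<.154)&(Y>-.01)&(Y<.03);print('wall top Y',np.percentile(Y[b],[2,98]),np.percentile(X[b],[1,99]))
E
```

```text
t: 6.7
tcp_pos: [0.4477, -0.2454, 0.31]
tool_rot: [0.075, 0.818, -0.567, -0.053]
force: [-0.2, 0.7, -1.0]
finger_gap: 0.132
{'t': 6.7, 'q': [-0.875, 0.375, 1.57, 0.275, 1.437, 0.809], 'tcp_pos': [0.448, -0.245, 0.31], 'force': [-0.162, 0.694, -1.024], 'finger_gap': 0.132}
[[-0.983, 0.063, -0.171], [0.182, 0.345, -0.921], [0.001, -0.937, -0.351]]
cm [0.01 0.   0.  ] rot [ 0.    -0.001  0.001] rows 0.0
1888
tilt 20.623409229510216 front y at z=.2 -0.027889721394665598
X [-0.02855887  0.03084156] Zmin [0.09345385 0.09582719]
batten top Y [-0.08800418 -0.06996317]
wall top Y [-0.00423752  0.01864218] [-0.11842765  0.1151617 ]
```

View pics/scene3.png

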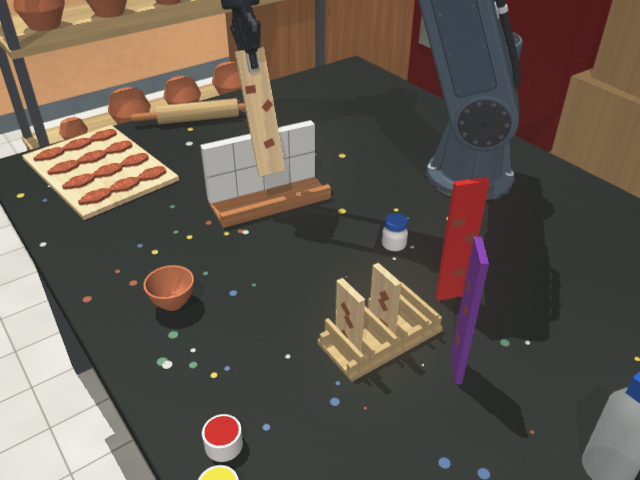

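The scene cloud gives a tilt of 20.6° and a front lower edge at z≈0.094, y≈-0.067 in the stand frame, which matches the plan. Lowering most of the way.

```bash
python3 -m handwheel '[0,1.4,0.53,0,0,0,0.5, 0,2.8,1.05,0,0,0,0.5, 0,4.2,1.57,0,0,0,0.5, 0,5.6,2.1,0,0,0,0.5, 0,6.6,2.47,0,0,0,0.5, 0,7.0,2.62,0,0,0,0.5, 0,7.0,2.62,0,0,0,0.5, 0,7.0,2.62,0,0,0,0.5]'; python3 -m handwheel '[0,0,0,0,0,0,0.5, 0,0.1,0.035,0,0,0,0.5, 0,0.2,0.07,0,0,0,0.5, 0,0.3,0.11,0,0,0,0.5, 0,0.3,0.11,0,0,0,0.5]'; python3 -m handwheel '[0,0.1,0.035,0,0,0,0.5, 0,0.2,0.07,0,0,0,0.5, 0,0.2,0.07,0,0,0,0.5]'
```

```text
t: 7.42
tcp_pos: [0.4481, -0.2453, 0.236]
tool_rot: [0.075, 0.818, -0.568, -0.052]
force: [-0.1, -0.1, -0.8]
finger_gap: 0.132
t: 7.83
tcp_pos: [0.4474, -0.2455, 0.232]
tool_rot: [0.075, 0.818, -0.567, -0.053]
force: [0.2, 0.4, -0.7]
finger_gap: 0.134
t: 8.08
tcp_pos: [0.4474, -0.2454, 0.2296]
tool_rot: [0.075, 0.818, -0.567, -0.053]
force: [-0.0, -0.1, -1.5]
finger_gap: 0.134
```

```bash
python3 -m handwheel '[0,0.1,0.035,0,0,0,0.5, 0,0.1,0.035,0,0,0,0.5]';python3 -m handwheel '[0,0.1,0.035,0,0,0,0.5, 0,0.1,0.035,0,0,0,0.5]';  python3 - <<'E'
from h import *
stt();snap('wrist','wrist4');s=snap('scene','scene4');cv2.imwrite('pics/c4.png',cv2.resize(s['frame'][30:240,180:380,::-1],(600,600)))
E
```

```text
t: 8.25
tcp_pos: [0.4476, -0.2457, 0.2293]
tool_rot: [0.075, 0.818, -0.568, -0.052]
force: [-1.0, -0.4, 3.1]
finger_gap: 0.134
t: 8.42
tcp_pos: [0.4477, -0.2459, 0.2291]
tool_rot: [0.075, 0.818, -0.568, -0.052]
force: [-1.7, -1.4, 8.5]
finger_gap: 0.133
{'t': 8.417, 'q': [-0.876, 0.474, 1.662, 0.287, 1.253, 0.754], 'tcp_pos': [0.448, -0.246, 0.229], 'force': [-1.658, -1.444, 8.48], 'finger_gap': 0.133}
[[-0.983, 0.063, -0.17], [0.182, 0.344, -0.921], [0.0, -0.937, -0.35]]
```

View pics/c4.png

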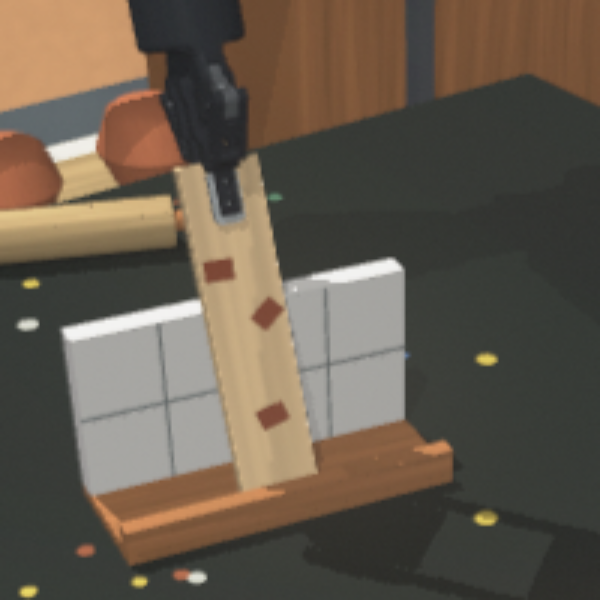

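The crop shows the lower end in the trough at (275,480), just behind the batten, still gripped, with 8.5 N of upward contact force. Easing the load and pivoting about the lower edge onto the wall.

```bash
python3 -m handwheel '[0,-0.05,0.0,0,0,0,0.5, 0,-0.05,0.12,-0.005,0,0,0.5, 0,-0.05,0.23,-0.01,0,0,0.5, 0,-0.05,0.23,-0.01,0,0,0.5]';python3 -m handwheel '[0,0,0.12,-0.005,0,0,0.5, 0,0,0.12,-0.005,0,0,0.5]';python3 -m handwheel '[0,0,0.12,-0.005,0,0,0.5, 0,0,0.12,-0.005,0,0,0.5]'
```

```text
t: 8.85
tcp_pos: [0.4472, -0.2482, 0.2284]
tool_rot: [0.075, 0.821, -0.563, -0.052]
force: [-2.0, -1.4, 6.4]
finger_gap: 0.131
t: 9.02
tcp_pos: [0.447, -0.2493, 0.2279]
tool_rot: [0.075, 0.823, -0.561, -0.052]
force: [-1.7, -1.8, 6.8]
finger_gap: 0.134
t: 9.18
tcp_pos: [0.4467, -0.2504, 0.2275]
tool_rot: [0.076, 0.824, -0.559, -0.052]
force: [-1.7, -1.3, 7.6]
finger_gap: 0.138
```

```bash
python3 -m handwheel '[0,-0.05,0.12,-0.005,0,0,0.5, 0,-0.05,0.12,-0.005,0,0,0.5]';python3 -m handwheel '[0,0,0.12,-0.005,0,0,0.5, 0,0,0.12,-0.005,0,0,0.5]'
python3 - <<'E'
from h import *
s=snap('scene','scene5');P=cloud(s)
Q=P-S0;Y=Q@Sy;X=Q@Sx;Z=P[...,2]
hsv=cv2.cvtColor(s['frame'],cv2.COLOR_RGB2HSV)
m=(abs(X)<.024)&(Z>.05)&(Z<.19)&(Y>-.08)&(Y<.05)&(hsv[...,1]>50)
A=np.stack([Y[m],Z[m]],1);z=A[:,1]
c=np.polyfit(z,A[:,0],1);k=abs(A[:,0]-np.polyval(c,z))<.004;c=np.polyfit(z[k],A[k,0],1)
th=np.arctan(c[0]);print(m.sum(),'tilt',np.degrees(th),'back y at .15',np.polyval(c,.15)+.012/np.cos(th),'front y at .0145',np.polyval(c,.0145))
b=(abs(X)>.05)&(abs(X)<.12)&(Z>.147)&(Z<.154)&(Y>-.02)&(Y<.03);print('wall',np.percentile(Y[b],[2,10,90,98]))
b=(abs(X)>.05)&(abs(X)<.12)&(Z>.06)&(Z<.13)&(Y>-.02)&(Y<.03);print('wallface',np.median(Y[b]))
E
```

```text
t: 9.35
tcp_pos: [0.4465, -0.2511, 0.2271]
tool_rot: [0.076, 0.826, -0.557, -0.052]
force: [-1.1, 0.0, 6.3]
finger_gap: 0.135
t: 9.52
tcp_pos: [0.4464, -0.2516, 0.2266]
tool_rot: [0.076, 0.827, -0.554, -0.051]
force: [-0.8, 1.1, 6.2]
finger_gap: 0.136
1461 tilt 22.682114601188108 back y at .15 0.000823508529017308 front y at .0145 -0.06881357223464143
wall [-0.00464569 -0.00200707  0.01699202  0.01992075]
wallface -0.00021078784951705228
```

Tilt is 22.7°, the back is at the wall edge (0.8 mm, within noise), and the wall reaction is just starting to show. Releasing.

```bash
python3 -m handwheel '[0,0,0,0,0,0,1.2, 0,0,0,0,0,0,1.6, 0,0,0,0,0,0,2, 0,0,0,0,0,0,3, 0,0,0,0,0,0,4, 0,0,0,0,0,0,4, 0,0,0,0,0,0,4]' 20
python3 - <<'E'
from h import *
stt();s=snap('scene','scene6');cv2.imwrite('pics/c6.png',cv2.resize(s['frame'][30:240,180:380,::-1],(600,600)))
E
```

```text
t: 10.15
tcp_pos: [0.4462, -0.2523, 0.226]
tool_rot: [0.076, 0.827, -0.555, -0.052]
force: [-0.4, 0.8, -0.6]
finger_gap: 0.467
{'t': 10.15, 'q': [-0.896, 0.491, 1.651, 0.303, 1.275, 0.729], 'tcp_pos': [0.446, -0.252, 0.226], 'force': [-0.444, 0.779, -0.575], 'finger_gap': 0.467}
[[-0.983, 0.068, -0.169], [0.182, 0.372, -0.91], [0.001, -0.926, -0.378]]
```

View pics/c6.png

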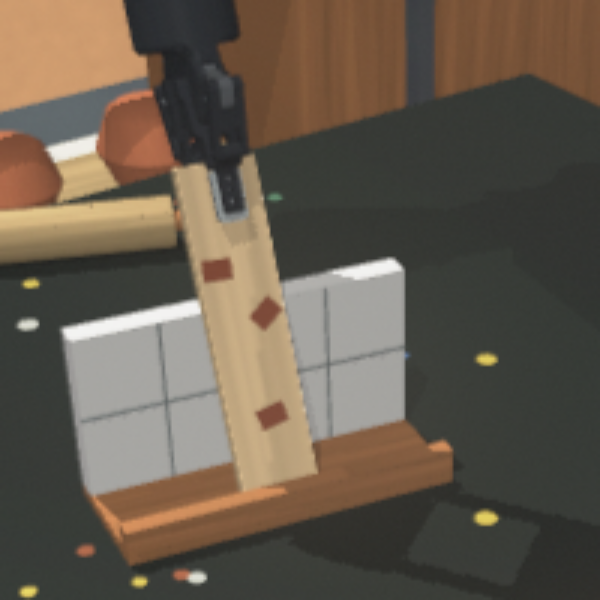

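The crop shows the fingers off the board, with the board leaning and its lower end at (275,480). Withdrawing along the board's axis.

```bash
python3 -m handwheel '[0,-1,0,0,0,0,4, 0,-2.5,0,0,0,0,4, 0,-4.5,0,0,0,0,4, 0,-7,0,0,0,0,4, 0,-10,0,0,0,0,4, 0,-13,0,0,0,0,4, 0,-15,0,0,0,0,4, 0,-15,0,0,0,0,4, 0,-15,0,0,0,0,4]'
python3 - <<'E'
from h import *
stt();s=snap('scene','scene7');P=cloud(s)
Q=P-S0;Y=Q@Sy;X=Q@Sx;Z=P[...,2]
hsv=cv2.cvtColor(s['frame'],cv2.COLOR_RGB2HSV)
m=(abs(X)<.028)&(Z>.05)&(Z<.24)&(Y>-.08)&(Y<.05)&(hsv[...,1]>50)
y,z,x=Y[m],Z[m],X[m]
A=np.stack([x,z,np.ones_like(x)],1)
k=np.ones(len(x),bool)
for _ in range(3):
  c=np.linalg.lstsq(A[k],y[k],rcond=None)[0];k=abs(y-A@c)<.004
print(k.sum(),'tilt',np.degrees(np.arctan(c[1])),'yaw',np.degrees(np.arctan(c[0])),'front y@.0145',c[1]*.0145+c[2],'back@.15',c[1]*.15+c[2]+.012/np.cos(np.arctan(c[1])),'Xmid',(np.percentile(x,1)+np.percentile(x,99))/2,'Zmax',Z[(abs(X)<.04)&(Y<.08)&(Y>-.08)&(hsv[...,1]>50)].max())
t=snap('top','top7');P=cloud(t);h=cv2.cvtColor(t['frame'],cv2.COLOR_RGB2HSV);v,u=np.mgrid[:480,:640]
m=((P[...,2]>.14)&(P[...,2]<.16)&(u<260)&(u>120)&(v>170)&(v<300)).astype(np.uint8)
n,l,st,_=cv2.connectedComponentsWithStats(m)
for i in range(1,n):
  if st[i,4]>60: r=cv2.minAreaRect((P[l==i][:,:2]*1000).astype(np.float32));print('short',np.round(r[0],1))
E
```

```text
t: 10.95
tcp_pos: [0.4361, -0.3088, 0.3662]
tool_rot: [0.076, 0.826, -0.556, -0.051]
force: [-0.3, -0.5, -1.0]
finger_gap: 0.468
{'t': 10.95, 'q': [-0.971, 0.378, 1.408, 0.27, 1.632, 0.763], 'tcp_pos': [0.436, -0.309, 0.366], 'force': [-0.266, -0.484, -0.994], 'finger_gap': 0.468}
[[-0.983, 0.07, -0.169], [0.183, 0.37, -0.911], [-0.001, -0.927, -0.376]]
1996 tilt 22.700367797707052 yaw -0.24647681546092579 front y@.0145 -0.06904331496482595 back@.15 0.0006462128095254017 Xmid -0.00019262495804279849 Zmax 0.42519230867378044
short [596.  270.4]
short [525.6 275.6]
short [469.9 393.7]
```

View pics/scene7.png

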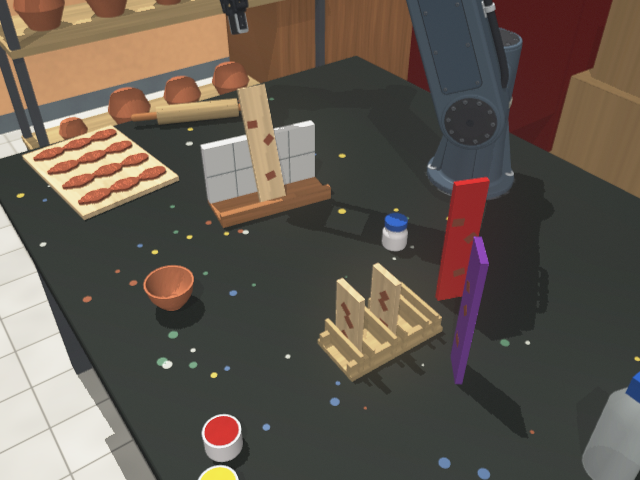

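The board stands leaning by itself at (262,145), and the gripper is well clear at (237,15). The short boards are in the rack at (350,315) and (385,297). Handing in.

```bash
python3 -c "
from station import manip
print(manip.sign_off())"
```

```text
the job is handed in; nothing more can be done
None
```

The long plywood board is out of the rack and leaning against the drying stand. I gripped it near its top, lifted it straight out and tilted it about 20° over the trough. I then set it down while still held (8.5 N contact), pivoted it onto the wall's top edge, let go and backed off. I handed in at about 11 s of the 35 s allowed; no verdict was reported.

Last checks, all from the camera images:

| Check | Result |
|---|---|
| Lean | 22.7° (13–28° allowed) |
| Squareness to the wall | -0.2° |
| Offset from the wall's middle | about 0 mm |
| Front lower edge from the batten | about 1 mm |
| Back of board from the wall's top edge | within 1 mm |
| Short boards moved | about 0.1 mm |
| Gripper | well clear, touching nothing |

The depth readings of the wall edge scattered by 2–4 mm, so the 1 mm figures are within measurement noise. No check failed. I did not measure the board's speed at rest: its lean read the same just before release (22.68°) and after backing off (22.70°).

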